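# Snug up the gear-case filler plug

### The job

The tapered oil filler plug on the glass lathe's red gear case is only run in loosely, with a spanner left on its head. Push the spanner's handle round clockwise (seen from above) until the plug bites in its taper, then about 20 degrees further so that it is snug, without forcing it much beyond that. Let go of the spanner and leave the other things on the bench where they are.

Things in the scene. Friction and masses are not known exactly. Their poses are not given: they have to be found in the camera images.
- housing: Red cast gear case bolted to the bench, fixed. Case 150 x 110 mm and 60 mm high (150 along its own x) on a dark base plate 190 x 150 x 10 mm; origin at the centre of its underside on the bench, z up. An upright round boss of 22 mm radius rises from its top centre to 72 mm; an aluminium dial of 24 mm radius stands out 28 mm from its -x side, below 60 mm height.
- plug_axis (a point): Point on the vertical axis of the brass taper plug, at the centre of the boss, at the level of the spanner's upper face (91 mm over the bench). The plug and the spanner turn about this axis; its x axis points along the spanner's handle.
- bar_end (a point): Upper face of the plain steel spanner near its free end, 106 mm from the plug's axis (the handle ends at 115 mm). Handle level, 14 mm wide, 12 mm thick, underside 79 mm over the bench, 19 mm clear above the case; it may point anywhere. Its ring, 16 mm in radius, is tight on the plug's square brass head (top at 100 mm): it cannot lift or slip, and turns with the plug.
- taper_core (a joint): Turn of the plug past the bite of its taper, rad: 0 while it runs freely (0.6 to 1.5 rad of unseen free run, different each time). Push needed square on the handle 100 mm from the axis: free 0.5 N, at the bite a jump to about 5 N, then 0.6 N more per 0.1 rad (about 7 N when snug). It stays where left. Snug: 0.15 to 0.6; above 0.6 it is overtightened.
- torch: Hand torch lying on the bench, black grip 26 mm thick with a bent steel tube, 260 mm long; loose bystander; origin under the tube end of the grip.
- vblock: Brass V-block 60 x 50 mm, about 50 mm high, loose bystander; origin at the centre of its underside.
- paddle: Black graphite shaping paddle, blade 80 x 50 x 8 mm, wooden handle, 210 mm long, lying on the bench; loose bystander; origin under its middle.
- tin: Grey upright tin 60 mm in diameter, 90 mm high, loose bystander; origin at the centre of its underside.
Mind the look-alikes: they are no part of the job. There is more than one size of the housing; the job needs the smaller.

How it is judged:
By the outcome, as a careful person would: the job done as asked, in the order asked, and still so for the second after the job is handed in, with the robot touching nothing.
It also fails if it takes over 48 s, if anything falls off the work surface, if the arm or the gripper's body presses on something with over 40 N, if the wrist force passes 120 N, or if a joint passes its speed limit or range.

### The arm

A 7-joint arm with a two-finger parallel gripper is mounted at the origin on the work surface. World frame = base frame: x ahead of the robot, y to its left, z up, the work surface at z = 0. Lengths are in m, angles in rad, forces in N, time in s.
With the tool pointing down it reaches from about 0.425 to 0.8 m from the base axis. Payload 8.3 kg.
Tool frame: the origin (TCP) lies midway between the tips of the shut fingers; the grasp point (between the pads) lies 19 mm behind it; z points along the fingers, y is the line along which they close (so a half turn about z gives the same grasp; the last joint's range is limited). The gripper opens to 85 mm and grips with 20 to 120 N. Pads are 22 mm wide; open, the fingers measure 114 mm over their backs; the gripper's body (76 mm by 85 mm) begins 54 mm behind the grasp point. The pads swing forward as they close: fully open they stand 13 mm farther back than shut.
Start: joints at [1.141, 0.383, 0.016, 1.37, -0.006, 1.388, -0.046], TCP at [0.224, -0.583, 0.231] pointing down, gripper open.
Joint ranges: [-2.95, 2.95], [-0.25, 2.06], [-1.52, 1.56], [0.18, 2.33], [-1.44, 4.58], [0.02, 2.06], [-3.01, 3.01]. Speed limits (rad/s): [2.39, 2.39, 3.01, 3.01, 3.14, 3.14, 3.14].

### API

Orientations are given as [roll, pitch, yaw] about the fixed x, y, z axes, in that order (R = Rz(yaw) Ry(pitch) Rx(roll)).
In Python, from rig import manip gives the robot as it stands.
- The arm moves only by the shell command python3 -m handwheel 'ROWS' [OPENING] [FORCE]. ROWS is JSON, a list that holds one entry, the list of rows, each a list of 4 numbers: the shift along the tool's x, y, z in units of 60 mm (1.0 is 60 mm), then the turn about the tool's z in units of 6 degrees (1.0 is 6 degrees). In form: [[[x, y, z, turn], ...]]. A call has 1 to 10 rows; each row is the pose to reach, as a shift and turn from the pose commanded when the call began, along the tool's axes at that moment; what a row does not reach only later rows make up. A row lasts 1/8 s, in which the tool goes at most 62.5 mm and 10.7 degrees, less where a joint would pass 70% of its speed; a pose out of reach is approached as far as the arm can. A call with a gripper value outside its range is refused whole. OPENING is the closure, from -1 (fully open) to 1 (shut), so that 0 is half open, set as the call begins (- or left out, the last holds). The fingers move at their own pace and stop on an object; FORCE is the grip in N (left out, the last holds). Time passes only in rows, so rows that repeat a pose let the fingers close. It gives the time, the measured TCP pose, the force, the opening and the grip force at its end, in the units of the state.
- manip.state(): the state, without advancing time (a new reading comes with each control period).
- manip.grab_frame(name): name is "scene" or "top"; returns (picture, depth): 400x640x3 uint8, red, green, blue; 400x640 float32, m along the optical axis (not along the pixel's ray), 0 where there is no reading.
- manip.camera_info(name): a dict with "fov_y" (degrees; the focal length in pixels is half the picture's height over the tangent of half this angle, whatever the lens; pixels are square), "cx", "cy" (the principal point, pixels), "R" (3x3) and "t" (3): a world point X has camera coordinates R X + t. Camera axes: x right, y down, z forward; pixel columns grow to the right and rows downward; lengths in m; the calibration is good to about 2 mm. A picture is of the moment at which its call begins. camera_info takes no time and is no camera call.
- manip.hand_in(): hands the job in; it is judged then, once.
The state is a dict: "t": time; "joint_positions": joint angles; "qvel": joint speeds; "effort": joint torques, N m; "tool_pos": TCP position; "orientation": TCP orientation; "force": force on the tool from outside, world axes, zero at the start; "moment": the same for the moment, N m; "opening": finger opening in m; "finger_force": force on a finger pad.
Only numpy, scipy, OpenCV 4.12 (cv2) and the standard library are available. Lean on these libraries where they do the work, as an engineer would, in place of code of your own. Each camera call takes 0.05 s, during which the arm holds its last target. There are 200 camera calls.

## Working session

There is one attempt and no reset: what is moved stays moved. The work goes in short steps, Python scripts to look and compute and a shell command to move; the robot and the scene stay as the last step left them, time stands still between calls to the robot, and variables do not carry over. Pictures are saved under pics/ and viewed, at most 10 in all, crops included, and the job is handed in when it is done.

```bash
mkdir -p pics
cat > h.py <<'E'
from rig import manip
import numpy as np, cv2
def grab(n):
    p,d=manip.grab_frame(n); np.savez(f'{n}.npz',p=p,d=d); return p,d
def pt(n,u,v,d=None,z=None):
    c=manip.camera_info(n); f=200/np.tan(np.radians(c['fov_y'])/2)
    R=np.array(c['R']);t=np.array(c['t'])
    r=R.T@np.array([(u-c['cx'])/f,(v-c['cy'])/f,1]); o=-R.T@t
    if z is not None: return o+r*(z-o[2])/r[2]
    return o+r*d
E
python3 - <<'E'
from h import *
for n in('scene','top'):
    p,d=grab(n); cv2.imwrite(f'pics/{n}1.png',p[:,:,::-1]); c=manip.camera_info(n); print({k:np.round(v,3).tolist() for k,v in c.items() if not isinstance(v,str)})
print(manip.state())
E
```

```text
{'fov_y': 52.183, 'cx': 320.577, 'cy': 206.557, 'R': [[0.718, 0.696, 0.005], [0.36, -0.365, -0.859], [-0.595, 0.619, -0.513]], 't': [-0.367, -0.114, 1.504]}
{'fov_y': 49.978, 'cx': 323.314, 'cy': 199.447, 'R': [[-0.018, -1.0, 0.002], [-0.977, 0.017, -0.213], [0.213, -0.006, -0.977]], 't': [0.013, 0.545, 1.383]}
{'t': 0.1, 'joint_positions': array([ 1.14113849,  0.38416879,  0.01636969,  1.37106661, -0.00629192,
        1.38820377, -0.04651027]), 'qvel': array([-0.00144444, -0.00118703,  0.00041122, -0.00241555, -0.00033379,
       -0.00106325, -0.00225499]), 'effort': array([ 3.64613770e-03, -6.29137588e+01,  8.47808383e-01, -3.72758496e+01,
        1.66972785e-02,  1.05379731e-02, -1.03837790e-04]), 'tool_pos': array([ 0.22398805, -0.58298805,  0.23036171]), 'orientation': array([-3.13979580e+00,  3.32576148e-05,  3.66817331e-01]), 'force': array([ 0.34082549, -0.4744793 , -0.35144949]), 'moment': array([-0.00457573, -0.02834469, -0.00381357]), 'finger_force': 0.0, 'opening': 0.08509636569733449}
```

View pics/scene1.png

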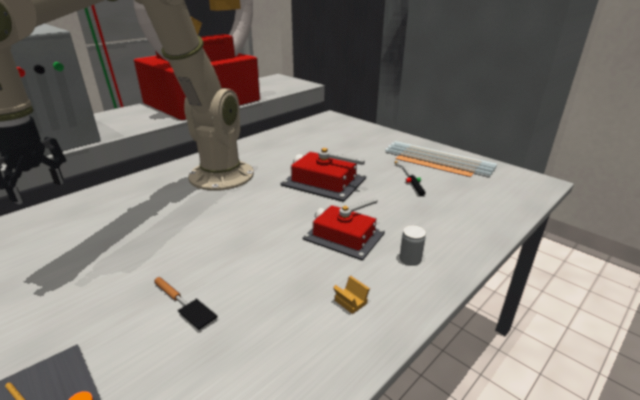

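View pics/top1.png

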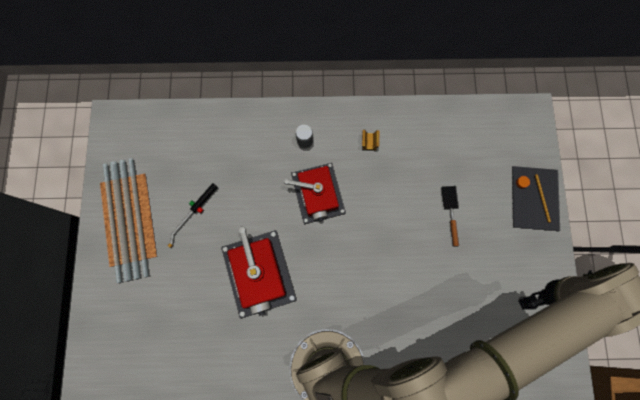

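Candidates: the larger red case at top (253,272) / scene (325,170), and the smaller one at top (318,187) / scene (345,225). The red blocks behind the bench in the scene view are not candidates. The smaller case at (318,187) looks right, so I'll check it in a crop and measure it.

Run:
```python
from h import *
a=np.load('top.npz');p=a['p'];
cv2.imwrite('pics/crop.png',cv2.resize(p[150:235,270:360,::-1],None,fx=7,fy=7,interpolation=cv2.INTER_CUBIC))
for nm,u,v,z in [('s_plug',318,187,.1),('s_end',286,184,.091),('L_plug',253,272,.1),('L_end',243,230,.091)]: print(nm,pt('top',u,v,z=z),a['d'][v,u],pt('top',u,v,d=a['d'][v,u]))
# red extents
for s,(y0,y1,x0,x1) in {'small':(155,225,290,350),'large':(225,320,220,300)}.items():
    q=p[y0:y1,x0:x1].astype(int); m=((q[...,0]>100)&(q[...,1]<50)).astype(np.uint8)
    vs,us=np.nonzero(m); P=np.array([pt('top',u+x0,v+y0,z=.06)[:2] for u,v in zip(us,vs)],np.float32)
    print(s,cv2.minAreaRect(P))
```

```text
s_plug [0.57774711 0.01971746 0.1       ] 1.4097763 [0.57816671 0.01972731 0.09831305]
s_end [0.59207862 0.12542447 0.091     ] 1.4270518 [0.59403228 0.12605123 0.08341364]
L_plug [0.30618768 0.2283162  0.1       ] 1.3239746 [0.30492138 0.22431112 0.12528054]
L_end [0.44121743 0.26424989 0.091     ] 1.3648374 [0.43807514 0.26035092 0.11224752]
small ((0.5798655152320862, 0.02159743756055832), (0.14541497826576233, 0.10610119253396988), 13.576560974121094)Traceback (most recent call last):
  File "<stdin>", line 8, in <module>
  File "h.py", line 6, in pt
    c=manip.camera_info(n); f=200/np.tan(np.radians(c['fov_y'])/2)
ValueError: time passes only in moves, steps and waits
```

View pics/crop.png

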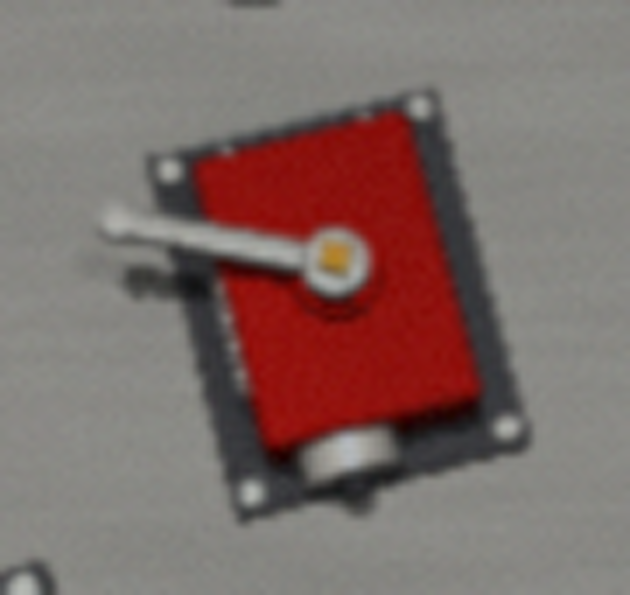

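The crop shows the smaller case: 145 x 106 mm measured, plain spanner, brass head at crop (335,258), handle end at (105,220). Next I work out the geometry.

```bash
cat >> h.py <<'E'
def rel(x,y,z,yaw,s=None):
    "units from current pose"
    s=s or manip.state(); o=s['orientation']; w=o[2]
    R=np.array([[np.cos(w),np.sin(w),0],[np.sin(w),-np.cos(w),0],[0,0,-1]])
    dy=(w-yaw+np.pi)%(2*np.pi)-np.pi
    return np.round(np.r_[R.T@(np.array([x,y,z])-s['tool_pos'])/.06,np.degrees(dy)/6],3)
C=np.array([.578,.0205])
def peg(th,r,d): # th deg
    t=np.radians(th);e=np.array([np.cos(t),np.sin(t)]);n=np.array([-e[1],e[0]])
    return C+r*e+d*n
E
python3 - <<'E'
from h import *
m=lambda u,v:(270+(u+.5)/7-.5,150+(v+.5)/7-.5)
pl=pt('top',*m(335,258),z=.1)[:2];print(pl)
for q in[(112,222),(200,238),(105,220)]:
    e=pt('top',*m(*q),z=.091)[:2]-pl; print(e,np.hypot(*e),np.degrees(np.arctan2(e[1],e[0])))
c=[pt('top',*m(*q),z=.01)[:2] for q in[(170,170),(420,107),(507,427),(251,491)]];print('bolts centre',np.mean(c,0))
print('tin',pt('top',304.5,130,z=.09))
P=peg(80,.088,.042);print(P,rel(*P,.2,np.radians(80)),manip.state()['tool_pos'])
E
```

```text
[0.5797119  0.02156239]
[0.02166671 0.10528294] 0.10748927051580949 78.37116368908146
[0.01311888 0.06370526] 0.06504202445483023 78.36369532586373
[0.02270306 0.10859451] 0.11094231166033884 78.19166688937274
bolts centre [0.58228787 0.02161043]
tin [0.78088465 0.06259341 0.09      ]
[0.55191911 0.11445631] [ 9.271 -8.891  0.506 -9.83 ] [ 0.22398805 -0.58298805  0.23036171]
```

```bash
sed -i 's/C=np.array.*/C=np.array([.580,.0215])/' h.py
python3 -m handwheel '[[[0.93,-0.89,0,-1],[1.85,-1.78,0,-2],[2.8,-2.67,0,-3],[3.7,-3.56,0,-4],[4.6,-4.45,0,-5],[5.5,-5.34,0,-6],[6.5,-6.2,0,-7],[7.4,-7.1,0,-8],[8.3,-8,0,-9],[9.27,-8.89,0,-10]]]' 1 60
python3 - <<'E'
from h import *
s=manip.state();print(s['t'],s['joint_positions'])
print(rel(*peg(78.3,.088,.042),.07,np.radians(78.3)))
E
```

```text
t: 1.35
tool_pos: [0.4899, -0.0158, 0.2313]
orientation: [3.141, 0.0, 1.417]
force: [1.7, -1.1, -0.3]
opening: 0.0001
finger_force: 0.0
1.35 [ 0.49481979  0.12961638 -0.57470982  1.70770382  0.07278841  1.32544231
 -0.24761324]
[2.345 0.764 2.688 0.481]
```

```bash
python3 -m handwheel '[[[0.6,0.2,0,0.12],[1.2,0.4,0,0.25],[1.8,0.6,0,0.4],[2.34,0.76,0,0.48],[2.34,0.76,0,0.48],[2.34,0.76,0,0.48]]]'
python3 - <<'E'
from h import *
p,d=grab('scene'); cv2.imwrite('pics/s2.png',cv2.resize(p[130:260,240:420,::-1],None,fx=4,fy=4))
s=manip.state();print(s['joint_positions'],s['force'])
print(rel(*peg(78.3,.088,.042),.07,np.radians(78.3)))
E
```

```text
t: 2.1
tool_pos: [0.5563, 0.1133, 0.2308]
orientation: [-3.141, 0.001, 1.364]
force: [-0.0, -0.4, 0.3]
opening: 0.0003
finger_force: 0.0
[ 0.24867747  0.32421666 -0.64178363  1.50953328  0.19622927  1.37369149
 -0.61492297] [-1.03160139  0.06731372 -0.36565611]
[ 0.058 -0.006  2.684 -0.038]
```

View pics/s2.png

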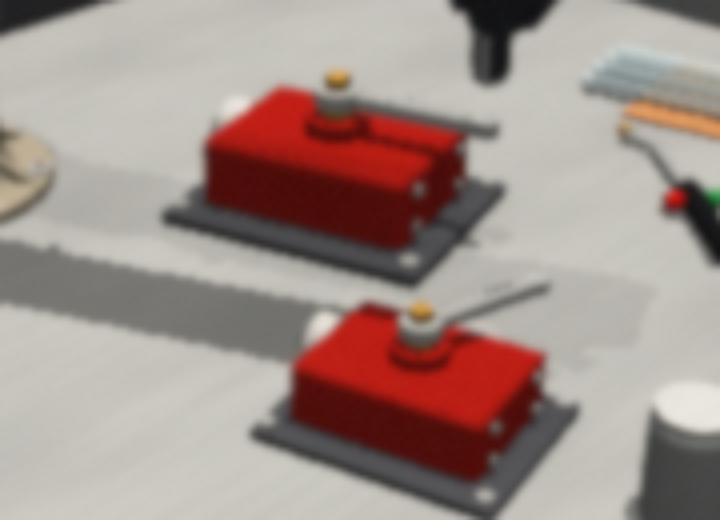

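The crop shows the shut fingers at (490,60), above and beside the small case's handle, whose tip is at (545,287). Now lower.

```bash
python3 -m handwheel '[[[0.06,0,0.6,0],[0.06,0,1.2,0],[0.06,0,1.8,0],[0.06,0,2.3,0],[0.06,0,2.55,0],[0.06,0,2.68,0],[0.06,0,2.68,0]]]'
python3 - <<'E'
from h import *
for i in range(3): s=manip.state();print(s['tool_pos'],s['force'])
def show(th,r,d):print(th,rel(*peg(th,r,d),.07,np.radians(th)))
for th,d in[(78.3,.03),(78.3,.0215),(74,.0215),(70,.0215),(66,.0215),(62,.0215),(58,.0215),(54,.0215),(50,.0215),(46,.0215),(42,.0215),(38,.0215)]:show(th,.088,d)
E
```

```text
t: 3.02
tool_pos: [0.5575, 0.1173, 0.071]
orientation: [3.141, -0.0, 1.363]
force: [0.0, 0.1, -0.1]
opening: 0.0
finger_force: 0.0
[0.55754242 0.11727824 0.07095931] [ 0.02663143  0.14959037 -0.09437749]
[0.55754242 0.11727824 0.07095931] [ 0.02663143  0.14959037 -0.09437749]
[0.55754242 0.11727824 0.07095931] [ 0.02663143  0.14959037 -0.09437749]
78.3 [-0.02   0.19   0.016 -0.031]
78.3 [-0.019  0.332  0.016 -0.031]
74 [0.004 0.443 0.016 0.685]
70 [0.018 0.547 0.016 1.352]
66 [0.024 0.652 0.016 2.019]
62 [0.024 0.758 0.016 2.685]
58 [0.015 0.863 0.016 3.352]
54 [0.    0.967 0.016 4.019]
50 [-0.022  1.07   0.016  4.685]
46 [-0.052  1.171  0.016  5.352]
42 [-0.089  1.27   0.016  6.019]
38 [-0.132  1.366  0.016  6.685]
```

```bash
python3 -m handwheel '[[[-0.02,0.19,0.02,0],[-0.02,0.33,0.02,0],[0,0.44,0.02,0.7],[0.02,0.55,0.02,1.35],[0.025,0.65,0.02,2],[0.025,0.76,0.02,2.7],[0.015,0.86,0.02,3.35],[0.005,0.92,0.02,3.7],[0,0.967,0.02,4],[0,0.967,0.02,4]]]'
cat > arc.py <<'E'
from h import *
import sys
s=manip.state();p=s['tool_pos'][:2]-C
d=.0215
print('r',np.sqrt(p@p-d*d),'th',np.degrees(np.arctan2(p[1],p[0])-np.arcsin(d/np.hypot(*p))),'yaw',np.degrees(s['orientation'][2]),s['tool_pos'],s['force'],s['moment'])
for th in np.arange(*map(float,sys.argv[1:4])): print(th,rel(*peg(th,.088,d),.07,np.radians(th)).tolist())
E
python3 arc.py 52 33 -2
python3 - <<'E'
from h import *
p,d=grab('top'); cv2.imwrite('pics/t3.png',cv2.resize(p[150:235,270:360,::-1],None,fx=6,fy=6,interpolation=cv2.INTER_CUBIC))
E
```

```text
t: 4.28
tool_pos: [0.6143, 0.1055, 0.0694]
orientation: [3.141, -0.0, 0.945]
force: [-0.1, 0.4, 0.4]
opening: 0.0001
finger_force: 0.0
r 0.08811191160884996 th 54.06938878035719 yaw 54.13642795613967 [0.61429536 0.10546301 0.06937185] [-0.0943184   0.43644492  0.38807839] [-0.00514005 -0.00954694  0.0466975 ]
52.0 [0.01, 0.053, -0.01, 0.356]
50.0 [0.02, 0.105, -0.01, 0.689]
48.0 [0.028, 0.157, -0.01, 1.023]
46.0 [0.034, 0.209, -0.01, 1.356]
44.0 [0.038, 0.262, -0.01, 1.689]
42.0 [0.04, 0.315, -0.01, 2.023]
40.0 [0.041, 0.367, -0.01, 2.356]
38.0 [0.04, 0.42, -0.01, 2.689]
36.0 [0.036, 0.473, -0.01, 3.023]
34.0 [0.031, 0.525, -0.01, 3.356]
```

View pics/t3.png

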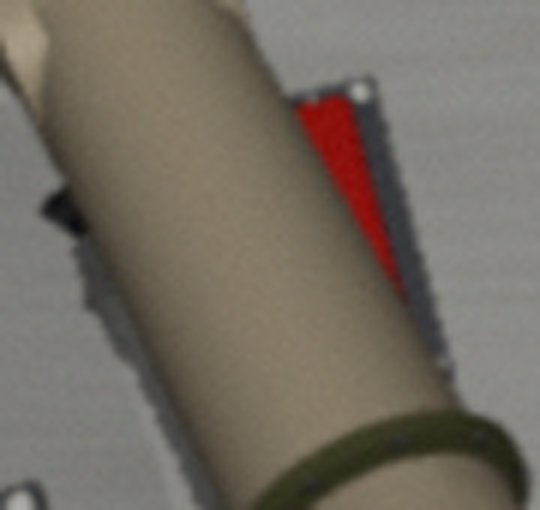

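The arm hides the spanner in this top view; only the right edge of the case shows, near (350,170). I'll check from the scene camera.

```bash
python3 -m handwheel '[[[0.01,0.053,-0.01,0.35],[0.02,0.105,-0.01,0.7],[0.03,0.157,-0.01,1.02],[0.035,0.21,-0.01,1.35],[0.035,0.21,-0.01,1.35]]]'
python3 arc.py 45 37 -1
python3 - <<'E'
from h import *
p,d=grab('scene'); cv2.imwrite('pics/s3.png',cv2.resize(p[170:260,290:420,::-1],None,fx=5,fy=5,interpolation=cv2.INTER_CUBIC))
E
```

```text
t: 4.95
tool_pos: [0.6258, 0.0997, 0.07]
orientation: [3.141, -0.0, 0.803]
force: [-0.5, 0.4, 0.4]
opening: -0.0001
finger_force: 0.0
r 0.0880266969157528 th 45.88092188327012 yaw 45.979872860014844 [0.62584522 0.09966115 0.06995846] [-0.53360429  0.41575413  0.38782369] [0.00610658 0.01749259 0.02370444]
45.0 [0.005, 0.023, -0.001, 0.163]
44.0 [0.01, 0.048, -0.001, 0.33]
43.0 [0.016, 0.074, -0.001, 0.497]
42.0 [0.02, 0.1, -0.001, 0.663]
41.0 [0.025, 0.126, -0.001, 0.83]
40.0 [0.028, 0.152, -0.001, 0.997]
39.0 [0.032, 0.178, -0.001, 1.163]
38.0 [0.034, 0.205, -0.001, 1.33]
```

View pics/s3.png

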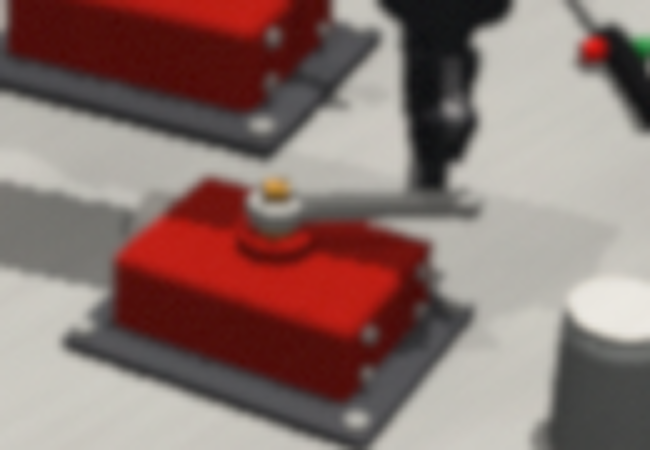

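The finger is behind the handle at (435,190) and has turned it; the handle tip is now at (475,207). Continuing in small steps and watching the force.

```bash
python3 -m handwheel '[[[0.01,0.048,0,0.33],[0.02,0.1,0,0.67],[0.028,0.152,0,1],[0.028,0.152,0,1]]]' | grep -E 't:|force'; python3 arc.py 38 32 -2
python3 -m handwheel '[[[0.01,0.05,0,0.33],[0.02,0.1,0,0.67],[0.028,0.152,0,1],[0.028,0.152,0,1]]]'| grep -E 't:|force'; python3 arc.py 32 26 -2
```

```text
t: 5.5
force: [-0.0, 0.5, -0.1]
finger_force: 0.0
r 0.08786213423429476 th 39.989600499180334 yaw 39.97302193540131 [0.63349961 0.09443694 0.06994111] [-0.01649894  0.51581862 -0.13591203] [ 0.00458483 -0.02895001 -0.01758312]
38.0 [0.014, 0.051, -0.001, 0.329]
36.0 [0.024, 0.103, -0.001, 0.662]
34.0 [0.032, 0.155, -0.001, 0.996]
t: 6.0
force: [-0.3, -0.4, -0.6]
finger_force: 0.0
r 0.08772806901368702 th 34.062832056405696 yaw 33.966088942031696 [0.64063384 0.08844775 0.06992103] [-0.27183828 -0.42753834 -0.63368217] [ 0.02255529 -0.02154343 -0.00572609]
32.0 [0.017, 0.053, -0.001, 0.328]
30.0 [0.026, 0.105, -0.001, 0.661]
28.0 [0.034, 0.157, -0.001, 0.994]
```

```bash
python3 -m handwheel '[[[0.016,0.053,0,0.33],[0.026,0.105,0,0.67],[0.034,0.157,0,1],[0.034,0.157,0,1]]]' | grep -E 't:|force'; python3 arc.py 26 20 -2
python3 -m handwheel '[[[0.013,0.052,0,0.33],[0.024,0.105,0,0.67],[0.032,0.157,0,1],[0.032,0.157,0,1]]]'| grep -E 't:|force'; python3 arc.py 20 14 -2
```

```text
t: 6.5
force: [-3.7, 2.0, 0.3]
finger_force: 1.8
r 0.08824372505470987 th 28.898507351794077 yaw 28.039662660847533 [0.64686528 0.08296738 0.06968755] [-3.74365042  2.01202978  0.25309631] [ 0.5329608   0.572234   -0.01250868]
26.0 [0.013, 0.074, -0.005, 0.34]
24.0 [0.023, 0.126, -0.005, 0.673]
22.0 [0.031, 0.178, -0.005, 1.007]
t: 7.0
force: [-4.0, 2.9, -0.8]
finger_force: 2.2
r 0.08830309653165164 th 22.894147795149447 yaw 22.062544649730437 [0.65298289 0.07565888 0.0697285 ] [-4.00640898  2.86258925 -0.80911232] [ 0.69081214  0.69213813 -0.00905486]
20.0 [0.012, 0.074, -0.005, 0.344]
18.0 [0.022, 0.126, -0.005, 0.677]
16.0 [0.03, 0.178, -0.005, 1.01]
```

The force jumped as the handle angle went from 34° to 29°, so the bite is at about 31.5°. I'll go on to about 11°.

```bash
python3 -m handwheel '[[[0.012,0.053,0,0.33],[0.022,0.105,0,0.67],[0.03,0.157,0,1],[0.03,0.157,0,1]]]' | grep -E 't:|force'; python3 arc.py 14 8 -2
python3 -m handwheel '[[[0.012,0.053,0,0.33],[0.022,0.105,0,0.67],[0.03,0.157,0,1],[0.03,0.157,0,1]]]'| grep -E 't:|force'; python3 arc.py 8 4 -2
```

```text
t: 7.5
force: [-2.6, 3.7, -0.3]
finger_force: 2.5
r 0.08835165379227951 th 17.082914335205906 yaw 16.084048414027986 [0.6581379  0.0680052  0.06973154] [-2.58666303  3.65872794 -0.26590699] [0.89519492 0.67091157 0.00510024]
14.0 [0.013, 0.079, -0.004, 0.347]
12.0 [0.022, 0.131, -0.004, 0.681]
10.0 [0.03, 0.183, -0.004, 1.014]
t: 8.0
force: [-3.0, 5.4, -0.7]
finger_force: 2.8
r 0.08841984636108852 th 11.282944147533273 yaw 10.10332181245801 [0.66250439 0.05988418 0.06977974] [-3.03164357  5.38010567 -0.7049268 ] [ 1.05217434  0.6589694  -0.00890905]
8.0 [0.013, 0.084, -0.004, 0.351]
6.0 [0.023, 0.136, -0.004, 0.684]
```

About 20° past the bite. Back off and raise.

```bash
python3 -m handwheel '[[[0,-0.15,0,0],[0,-0.4,0,0],[0,-0.5,0,0],[0,-0.5,-0.6,0],[0,-0.5,-1.4,0],[0,-0.5,-2.2,0],[-0.5,-1.2,-2.5,0],[-1,-2,-2.5,0],[-1.5,-2.8,-2.5,0],[-2,-3.6,-2.5,0]]]'
python3 - <<'E'
from h import *
for n in('top','scene'):
    p,d=grab(n); cv2.imwrite(f'pics/{n}4.png',p[:,:,::-1])
    if n=='top': cv2.imwrite('pics/t4.png',cv2.resize(p[120:235,260:360,::-1],None,fx=5,fy=5,interpolation=cv2.INTER_CUBIC))
E
```

```text
t: 9.25
tool_pos: [0.5059, 0.2513, 0.2204]
orientation: [3.141, -0.001, 0.175]
force: [0.1, 1.6, 0.0]
opening: 0.0002
finger_force: 0.0
```

View pics/t4.png

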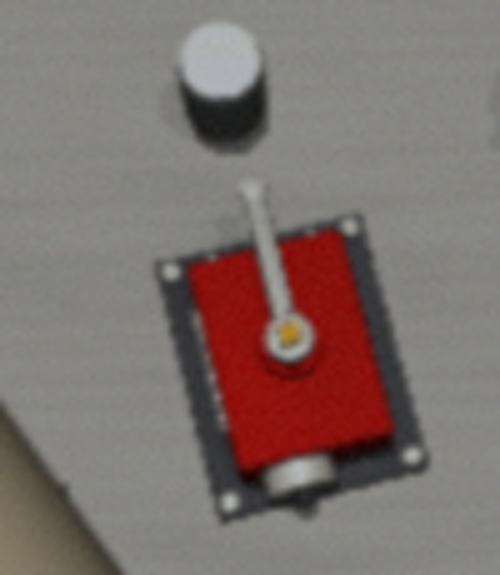

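View pics/scene4.png

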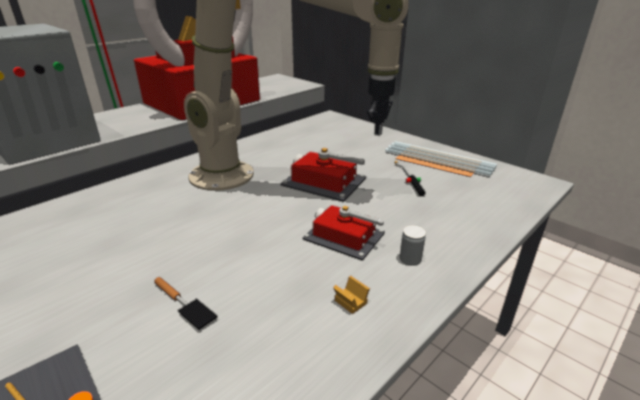

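The top crop shows the handle at about 12°, with its tip at (250,185) and the plug at (289,337). The tin, torch, V-block and paddle are where they were, and the gripper is clear.

```bash
python3 -m handwheel '[[[0,0,0,0],[0,0,0,0]]]'; python3 -c "from rig import manip; print(manip.hand_in())"
```

```text
t: 9.6
tool_pos: [0.5082, 0.2486, 0.2199]
orientation: [3.141, -0.0, 0.173]
force: [0.7, -0.7, 0.7]
opening: -0.0002
finger_force: 0.0
the job is handed in; nothing more can be done
None
```

I turned the smaller gear case's plug clockwise until it bit, then about 20° (±3°) further, let go of the spanner without moving anything else on the bench, and handed in at 9.6 s; no verdict came back.

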